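# Slide the bottle tray across the gap into the vented bay

## Task

Put the flux bottle away in the vented bay: slide its tray along the loading stand, across the gap and into the bay until the spring catch stands up again behind it, feeling for the spring buffer and never pressing it to the end of its travel. Keep the tray level and down on the decks all the way (it is front-heavy and sags into the gap if it is not held), keep the bottle upright in its nest, let go, and leave the multimeter and the calculator alone.

Things in the scene. Friction and masses are not known exactly. Their poses are not given: they have to be found in the camera images.
- loading_stand: Fixed low stand, slippery grey deck 150 (x) x 140 (y) mm, its top 40 mm above the bench; steel guide rails 10 mm high along both sides, 120 mm apart inside. Origin on the bench under the centre of the deck; its +x points along the slide, to the bay.
- bay: Fixed vented bay in line with the stand (within 4 mm sideways), 76 to 84 mm beyond its edge. Slippery grey deck 206 mm long (x), 140 mm wide, top 40 mm above the bench; side rails 10 mm high, 120 mm apart inside, flared at the mouth; a clear hood over it. Origin on the bench under the middle of the deck's front edge, +x into the bay.
- catch (a joint): Brass spring catch in the bay's deck, a wedge 15 mm long rising to 5 mm, back face upright. 0 = up, positive = pressed down (m). It sits on an adjustable slide: its back face is 16 to 30 mm past the deck's front edge, not measured. The tray rides over it, pressing it with 1 to 2 N; it springs up when the tray's rear end has passed its back face, so the tray's origin is 70 mm past that.
- tray: Aluminium tray 140 (x) x 100 (y) mm, walls 22 mm high, about 0.3 kg. Origin under its centre, +x is its front (toward the bay), where the underside turns up 5 mm over the last 8 mm. At the rear end a black grip block stands upright: 14 mm (x) x 30 mm (y), centred at x = -63 mm, top 55 mm above the tray's underside. Loaded, its balance point lies 10 to 20 mm in front of its centre.
- tray_grip (a point): The point to grasp in the tray's grip block, on its axis, 12 mm below its top and 43 mm above the tray's underside.
- tray_front (a point): Point under the tray on its centre line, 62 mm in front of its centre, where the flat underside ends.
- tray_nest (a point): Centre of the nest's floor in the tray, 40 mm in front of its centre: a blue square collar 38 mm wide inside, 25 mm high, in which the bottle stands with up to 4 mm of play.
- flux_bottle: Small cream bottle with red cap and needle, 37 mm diameter, 136 mm tall, 0.2 to 0.3 kg, loose and upright in the tray's nest. Origin at the centre of its foot.
- multimeter: Dark multimeter lying on the bench to the right, 157 x 77 x 46 mm; bystander. Origin under its centre.
- calculator: Pale pocket calculator lying on the bench to the right, 118 x 72 x 15 mm; bystander. Origin under its centre.
- hood_edge (a point): Middle of the underside of the aluminium bar across the hood's front, 62 mm behind the deck's front edge and 160 mm above the deck. The bar is 12 mm thick; the hood (posts, clear roof and sides) begins 56 mm behind the deck's front edge, 129 mm clear inside. Open in front. A gripper held upright on the grip block may meet the bar before the tray is home; one leaning back 23 degrees does not.
- buffer (a joint): Round rubber spring buffer on the bay's centre line, 3 to 25 mm above the deck, on the same adjustable slide as the catch, its face 136 mm beyond the catch's back face. 0 = out, positive = pressed in (m); travel 14 mm; pushes back 2.7 N at first, 6.3 N at 4 mm (the tray just past the catch), 13.5 N at 12 mm, more than which is too far; rigid at 14 mm.
Mind the look-alikes: they are no part of the job. Of the things like the flux_bottle, leave any that is green; of the rest the smaller one is meant.

How it is judged:
On the way:
1. the tray bridges the gap, its front end on the bay's deck (x of tray_front in the frame of bay between 0.003 and 0.1 m and z of tray_front in the frame of bay above 0.036 m), for 0.1 s.
At the end, for the whole second after the job is handed in: The tray lies flat on the bay's deck, its origin 85 to 116 mm past the bay's front edge (rear end past the catch), the catch up behind it (under 1.5 mm pressed), within 15 mm of the centre line, at rest and released; the bottle upright (0.15 rad) in its nest (12 mm) (x of tray in the frame of bay between 0.085 and 0.116 m and y of tray in the frame of bay between -0.015 and 0.015 m and z of tray in the frame of bay between 0.037 and 0.043 m and angle between tray's own z axis and vertical below 0.04 rad and value of joint catch below 0.0015 m and angle between flux_bottle's own z axis and vertical below 0.15 rad and distance between flux_bottle and tray_nest below 0.012 m and linear speed of tray below 0.01 m/s and contact force between the fingers and tray below 0.1 N); the robot touches nothing.
It fails at once if the tray's front sags more than 6 mm below the decks, or the tray tilts more than 0.15 rad (z of tray_front in the frame of bay below 0.034 m or angle between tray's own z axis and vertical above 0.15 rad).
It fails at once if the tray is lifted more than 15 mm off the decks instead of slid (z of tray in the frame of bay above 0.055 m).
It fails at once if the bottle tips more than 0.3 rad (angle between flux_bottle's own z axis and vertical above 0.3 rad).
It fails at once if the multimeter or the calculator is shifted more than 20 mm (distance of any of multimeter, calculator from where it was at the start of the episode above 0.02 m).
It fails at once if the buffer is pressed in more than 12 mm (value of joint buffer above 0.012 m).
It also fails if it takes over 40 s, if anything falls off the work surface, if the arm or the gripper's body presses on something with over 40 N, if the wrist force passes 120 N, or if a joint passes its speed limit or range.

## Robot

A 6-joint arm with a two-finger parallel gripper is mounted at the origin on a cart in front of the work surface, level with it; the furniture and walls round the work are solid. World frame = base frame: x ahead of the robot, y to its left, z up, the work surface at z = 0. Lengths are in m, angles in rad, forces in N, time in s.
With the tool pointing down it reaches from about 0.25 to 0.85 m from the base axis. Payload 12.5 kg.
Tool frame: the origin (TCP) lies at the centre of the arm's flange, where the gripper is bolted on; the fingertips stand 186 mm ahead of it and the grasp point (between the pads) lies 167 mm ahead of it; z points along the fingers, y is the line along which they close (so a half turn about z gives the same grasp; the last joint's range is limited). The gripper opens to 93 mm and grips with 3 to 60 N. Pads are 15 mm wide; open, the fingers measure 128 mm over their backs; the gripper's body (75 mm by 188 mm) begins 65 mm behind the grasp point.
Start: joints at [1.036, 0.351, 1.652, -0, 1.139, -0.085], TCP at [0.239, 0.495, 0.405] pointing down, gripper open.
Joint ranges: [-2.75, 2.75], [-0.79, 2.1], [0.01, 2.65], [-1.57, 4.71], [0.07, 3.14], [-2.87, 2.87]. Speed limits (rad/s): [2.22, 2.22, 2.79, 3.14, 3.14, 3.14].

## Interface

Orientations are given as a unit quaternion [x, y, z, w].
In Python, from workcell import robot gives the robot as it stands. The module is installed in compiled form; this text tells all that it offers.
- The arm moves only by the tool carry_out, never from a script. Its argument "plan" is a list that holds one entry, the list of rows, each a list of 5 numbers: the opening, from 0 (shut) to 1 (fully open), then the shift along the world's x, y, z in cm, then the turn about the world's z in rad. A call has 1 to 12 rows; each row is the pose to reach, as a shift and turn from the pose commanded when the call began; what a row does not reach only later rows make up. A row lasts 1/12 s, in which the tool goes at most 41.7 mm and 7.16 degrees, less where a joint would pass 70% of its speed; a pose out of reach is approached as far as the arm can. A call with a gripper value outside its range is refused whole. The fingers move at their own pace and stop on an object; "newtons" is the grip in N (left out, the last holds). Time passes only in rows, so rows that repeat a pose let the fingers close. It gives the time, the measured TCP pose, the force, the opening and the grip force at its end, in the units of the state.
- robot.get_obs(): the state, without advancing time (a new reading comes with each control period).
- robot.capture(name): name is "side" or "top"; returns the picture (420x560x3 uint8, red, green, blue); there is no depth.
- robot.camera_info(name): a dict with "fx", "fy", "cx", "cy" (pixels), "k1" (the pictures are not rectified: a ray, as slopes to the right and down, at radius r is drawn at 1 + k1 r^2 times it, then the intrinsics apply), "position" and "attitude" of the camera in the world. Camera axes: x right, y down, z forward; pixel columns grow to the right and rows downward; lengths in m; the calibration is good to about 2 mm. A picture is of the moment at which its call begins. camera_info takes no time and is no camera call.
- robot.hand_in(): hands the job in; it is judged then, once.
The state is a dict: "time_s": time; "joints": joint angles; "joint_vel": joint speeds; "joint_torque": joint torques, N m; "position": TCP position; "eef_rot": TCP orientation; "force": force on the tool from outside, world axes, zero at the start; "moment": the same for the moment, N m; "width": finger opening in m; "finger_force": force on a finger pad.
Only numpy, scipy, OpenCV 4.12 (cv2) and the standard library are available. Lean on these libraries where they do the work, as an engineer would, in place of code of your own. Each camera call takes 0.05 s, during which the arm holds its last target. There are 200 camera calls.

## Working session

There is one attempt and no reset: what is moved stays moved. The work goes in short steps, Python scripts to look and compute and a tool call to move; the robot and the scene stay as the last step left them, time stands still between calls to the robot, and variables do not carry over. Pictures are saved under pics/ and viewed, at most 10 in all, crops included, and the job is handed in when it is done.

Besides the shell and the picture viewer there is one more tool, called by a JSON object that holds its "name" and its "arguments", one argument or row to a line. carry_out: Moves the arm, as the interface text tells. Its arguments: {"type":"object","properties":{"plan":{"type":"array","items":{"type":"array","items":{"type":"array","items":{"type":"number"}}}},"newtons":{"type":"number"}},"required":["plan"]}

```bash
mkdir -p pics; cat > h.py <<'E'
import numpy as np, cv2
from workcell import robot
from scipy.spatial.transform import Rotation as R
def save(n,f):
    im=robot.capture(n); cv2.imwrite('pics/'+f,im[:,:,::-1]); return im
def ray(n,u,v):
    c=robot.camera_info(n)
    d=np.array([(u-c['cx'])/c['fx'],(v-c['cy'])/c['fy']]);s=d.copy()
    for _ in range(20): s=d/(1+c['k1']*(s@s))
    A=np.array(c['attitude'],float)
    M=R.from_quat(A).as_matrix() if A.size==4 else A.reshape(3,3)
    r=M@np.array([s[0],s[1],1.]); return np.array(c['position']),r/np.linalg.norm(r)
def plane(n,u,v,z):
    p,r=ray(n,u,v); return p+r*(z-p[2])/r[2]
def tri(a,b):
    p,r=ray('side',*a);q,s=ray('top',*b)
    t=np.linalg.lstsq(np.c_[r,-s],q-p,rcond=None)[0]
    x,y=p+r*t[0],q+s*t[1]; return (x+y)/2,np.linalg.norm(x-y)
E
python3 - <<'E'
from h import *
for n in('side','top'): save(n,n+'0.png'); print(robot.camera_info(n))
print(robot.get_obs())
E
```

```text
{'fx': 424.88678015597685, 'fy': 424.88678015597685, 'cx': 281.58373398411055, 'cy': 208.21212096923412, 'k1': -0.06354061581653149, 'position': array([ 0.24313513, -0.86511958,  0.57435228]), 'attitude': array([ 0.83459291, -0.14955439,  0.08777744, -0.52286066])}
{'fx': 512.7446657531474, 'fy': 512.7446657531474, 'cx': 279.2539333589884, 'cy': 210.92274886469897, 'k1': -0.05052442164070144, 'position': array([4.57547018e-01, 9.23074593e-04, 1.29778866e+00]), 'attitude': array([-0.70502407,  0.70754893, -0.03797543,  0.0295538 ])}
{'time_s': 0.1, 'joints': array([ 1.03638621e+00,  3.51173962e-01,  1.65231768e+00,  2.11159570e-05,
        1.13910619e+00, -8.45865125e-02]), 'joint_vel': array([-0.00044416,  0.00078406, -0.00141173,  0.00028685, -0.00126502,
       -0.00080883]), 'joint_torque': array([ 1.66849881e-03, -4.98024130e+01, -2.85712588e+01,  7.00126053e-02,
        2.38575437e-02, -9.93003277e-05]), 'position': array([0.23905857, 0.4952123 , 0.40427589]), 'eef_rot': array([ 2.23024667e-01,  9.74812672e-01, -4.75789291e-04, -1.62210658e-04]), 'force': array([-0.20166771, -1.05186955, -0.1443728 ]), 'moment': array([0.04060214, 0.00268969, 0.00729097]), 'finger_force': 0.0, 'width': 0.09265956821756768}
```

View pics/side0.png

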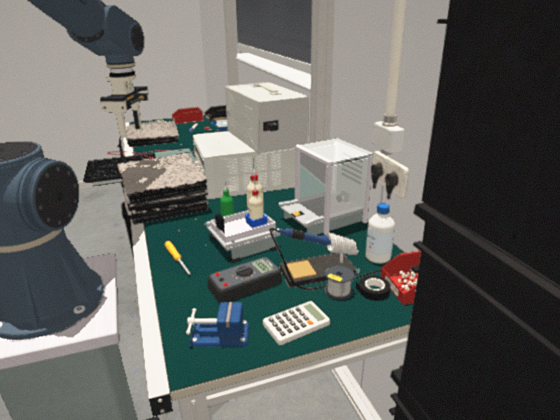

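View pics/top0.png

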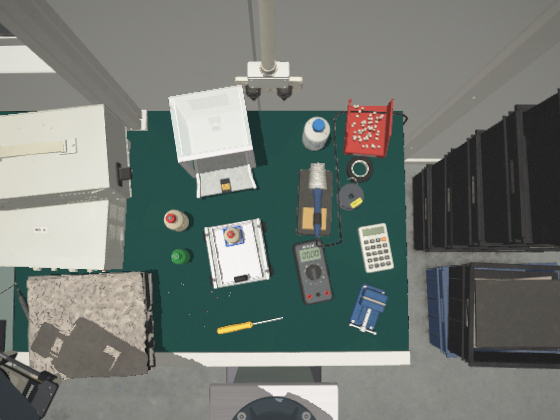

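Candidates for the bottle, by top pixel:
- Green bottle (180,256): excluded, because it is green.
- Larger cream bottle (176,219), standing on the bench.
- Smaller cream bottle in the blue nest (233,236): the one meant.

Next is a close crop to check this choice.

```bash
python3 - <<'E'
import cv2,numpy as np
t=cv2.imread('pics/top0.png')[160:295,155:275];s=cv2.imread('pics/side0.png')[165:260,195:345]
cv2.imwrite('pics/topc.png',cv2.resize(t,None,fx=4.4,fy=4.4,interpolation=2))
cv2.imwrite('pics/sidec.png',cv2.resize(s,None,fx=5.3,fy=5.3,interpolation=2))
E
```

```text
(no output)
```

View pics/topc.png

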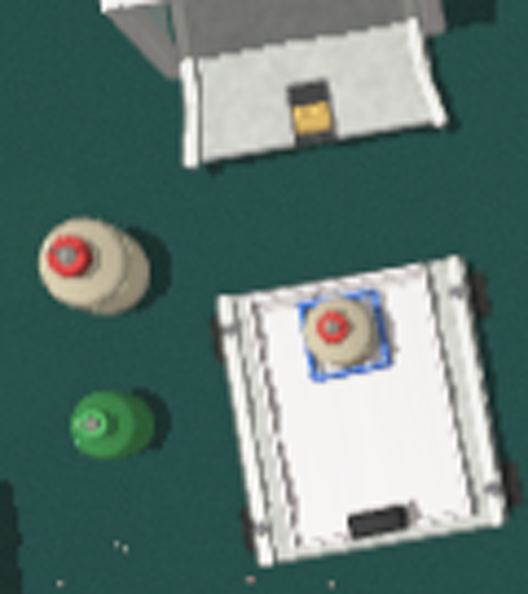

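View pics/sidec.png

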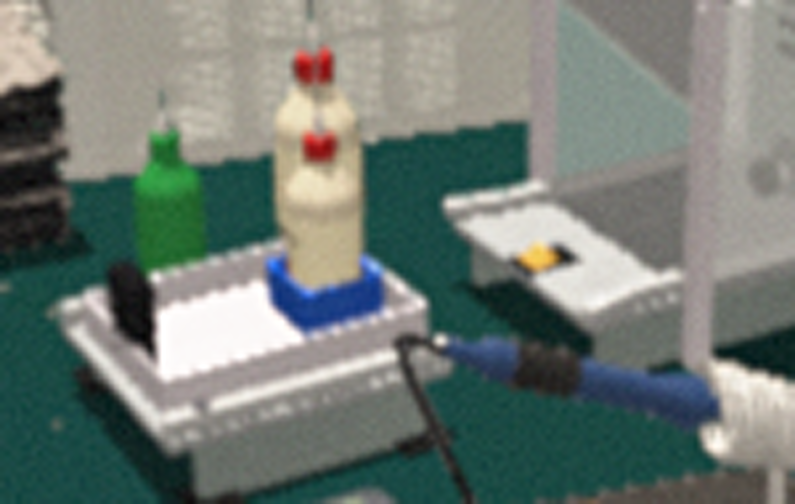

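Top crop: the smaller cream bottle stands in the blue nest, crop (340,330). The black grip block is at (380,521), the brass catch at (312,118), and the bay lip corners at (190,165) and (445,125). Side crop: the block top is near (126,268). The choice holds, so I'll measure now.

```bash
python3 - <<'E'
from h import *
t=cv2.imread('pics/top0.png');s=cv2.imread('pics/side0.png')
def blob(im,m,box):
    x0,y0,x1,y1=box; w=np.zeros(m.shape,np.uint8); w[y0:y1,x0:x1]=m[y0:y1,x0:x1]
    c=max(cv2.findContours(w,0,1)[0],key=cv2.contourArea); return c.reshape(-1,2),cv2.minAreaRect(c),cv2.contourArea(c)
dk=lambda im:((im.max(2)<75)*255).astype(np.uint8)
c,r,a=blob(t,dk(t),(228,270,255,285)); print('top block',r,a)
cs,rs,a2=blob(s,dk(s),(212,210,227,235)); print('side block',cs.min(0),cs.max(0),rs,a2)
# block-top corners in side view: topmost pixels
print('side contour', cs[cs[:,1]<cs[:,1].min()+4].tolist())
print('block xy @.095',plane('top',*r[0],.095), 'tri', tri((218.8,215.6),r[0]))
b=(t[:,:,2].astype(int)-t[:,:,0]>60)&(t[:,:,1]>110)
cb,rb,_=blob(t,(b*255).astype(np.uint8),(218,178,234,195)); print('catch top',rb,cb.min(0),cb.max(0))
bs=(s[:,:,2].astype(int)-s[:,:,0]>60)&(s[:,:,1]>100)
cc,rc,_=blob(s,(bs*255).astype(np.uint8),(285,205,310,222)); print('catch side',rc); print('tri',tri(rc[0],rb[0]))
for n,p,z in [('bayL',(198.2,197.5),.05),('bayR',(256.1,188.4),.05),('stRL',(215.2,288),.05),('stRR',(268.6,278.6),.05),('stFL',(205.5,227.5),.05),('stFR',(259.5,218.4),.05),('catch back',(226,183.2),.045),('catch front',(226.3,190.3),.04),('lip at catch',(226.5,192.7),.04)]:
    print(n,plane('top',*p,z).round(4))
E
```

```text
top block ((240.37644958496094, 278.194091796875), (4.664005279541016, 12.365036964416504), 77.47119140625) 44.0
side block [212 210] [223 231] ((218.50003051757812, 220.00003051757812), (23.702320098876953, 8.9442720413208), 63.43495178222656) 114.5
side contour [[212, 210], [212, 211], [212, 212], [212, 213], [213, 212], [214, 213], [219, 213], [218, 212], [219, 211], [218, 210], [217, 211], [216, 210], [215, 211], [214, 210], [215, 211], [214, 212], [213, 212], [212, 211]]
block xy @.095 [0.41573421 0.07750709 0.095     ] tri (array([0.41478787, 0.07768583, 0.09532088]), np.float64(0.0019538346618278167))
catch top ((225.5, 186.0), (6.0, 7.0), 90.0) [222 183] [229 189]
catch side ((296.0, 213.0), (4.0, 6.0), 90.0)
tri (array([0.63886188, 0.11849901, 0.04321365]), np.float64(0.0022707601166266278))
bayL [0.6107 0.1842 0.05  ]
bayR [0.6328 0.0424 0.05  ]
stRL [0.3909 0.141  0.05  ]
stRR [0.4129 0.0122 0.05  ]
stFL [0.5371 0.1656 0.05  ]
stFR [0.5589 0.0341 0.05  ]
catch back [0.6467 0.1168 0.045 ]
catch front [0.6297 0.1164 0.04  ]
lip at catch [0.6237 0.1159 0.04  ]
```

{"name": "carry_out", "arguments": {
  "plan": [
    [[1,1.5,-3.8,0,0.06],[1,3,-7.6,0,0.12],[1,4.5,-11.4,0,0.18],[1,6,-15.2,0,0.24],[1,7.5,-19,0,0.3],[1,9,-22.8,0,0.36],[1,10.5,-26.6,0,0.42],[1,12,-30.4,0,0.48],[1,13.5,-34.2,0,0.54],[1,15,-38,0,0.61],[1,17.2,-41.8,0,0.61],[1,17.2,-41.8,0,0.61]]
  ],
  "newtons": 55
}}

```text
time_s: 1.1
position: [0.4131, 0.0727, 0.4049]
eef_rot: [-0.078, 0.997, -0.001, 0.001]
force: [-1.0, 0.9, 0.5]
width: 0.0929
finger_force: 0.0
```

```bash
python3 - <<'E'
from h import *
a=save('top','t1.png');b=save('side','s1.png')
o=robot.get_obs();print(o['time_s'],o['position'],o['joints'],o['joint_vel'].round(3),R.from_quat(o['eef_rot']).as_matrix()[:,1])
cv2.imwrite('pics/c1.png',np.hstack([cv2.resize(a[180:320,180:300,::-1],None,fx=3.3,fy=3.3),cv2.resize(b[140:280,180:300,::-1],None,fx=3.3,fy=3.3)]))
E
```

```text
1.2 [0.4114746  0.07610522 0.40447327] [ 7.15222811e-02  1.07611453e-01  1.96769097e+00  7.65173951e-05
  1.06693862e+00 -1.65595180e+00] [ 0.065 -0.013  0.018  0.005  0.002  0.022] [-1.56000968e-01  9.87756895e-01  1.21888459e-04]
```

View pics/c1.png

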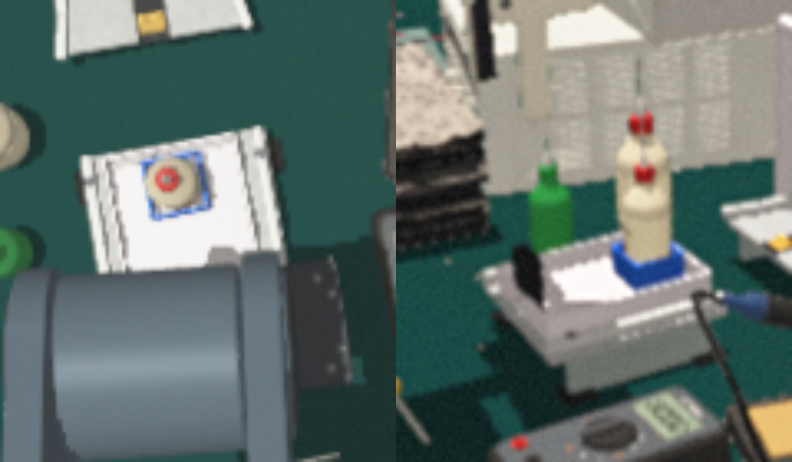

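Crop: left shows the gripper above the block end of the tray and the bottle upright at (177,183). Right shows the block clear at (525,275) and the fingers above it. The arm is on target, so I'll descend.

{"name": "carry_out", "arguments": {
  "plan": [
    [[1,0,0,-2.5,0],[1,0,0,-5,0],[1,0,0,-7.5,0],[1,0,0,-10,0],[1,0,0,-12,0],[1,0,0,-13.5,0],[1,0,0,-14.5,0],[1,0,0,-15.1,0],[1,0,0,-15.1,0]]
  ]
}}

```text
time_s: 1.95
position: [0.4105, 0.0782, 0.2529]
eef_rot: [-0.081, 0.997, 0.0, -0.001]
force: [-0.1, -0.9, -0.2]
width: 0.0927
finger_force: 0.0
```

```bash
python3 - <<'E'
from h import *
b=save('side','s2.png')
o=robot.get_obs();print(o['time_s'],o['position'],o['force'])
cv2.imwrite('pics/c2.png',cv2.resize(b[170:270,190:310,::-1],None,fx=5,fy=5))
E
```

```text
2.0 [0.41076614 0.0780825  0.25359399] [ 0.59163772 -0.1491736  -0.0990215 ]
```

View pics/c2.png

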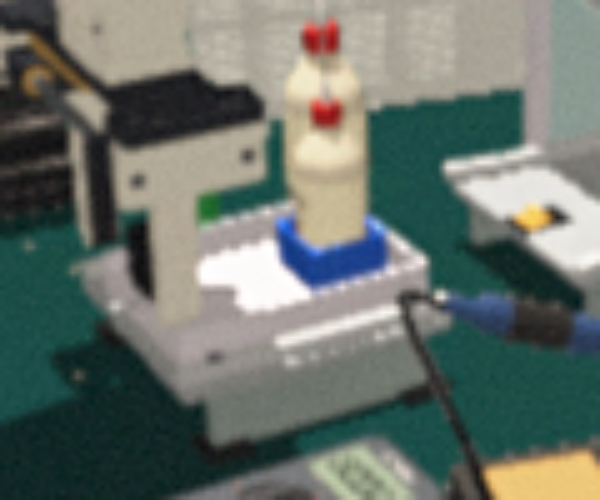

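The fingers straddle the black block, with the near finger at (175,255). Closing now.

{"name": "carry_out", "arguments": {
  "plan": [
    [[0,0,0,0,0],[0,0,0,0,0],[0,0,0,0,0],[0,0,0,0,0],[0,0,0,0,0],[0,0,0,0,0],[0,0,0,0,0],[0,0,0,0,0]]
  ],
  "newtons": 55
}}

```text
time_s: 2.67
position: [0.4111, 0.0773, 0.2537]
eef_rot: [-0.08, 0.997, -0.0, 0.0]
force: [0.6, 0.7, -0.3]
width: 0.0442
finger_force: 0.0
```

{"name": "carry_out", "arguments": {
  "plan": [
    [[0,0,0,0,0],[0,0,0,0,0],[0,0,0,0,0],[0,0,0,0,0],[0,0,0,0,0],[0,0,0,0,0]]
  ]
}}

```text
time_s: 3.17
position: [0.4111, 0.0773, 0.2537]
eef_rot: [-0.08, 0.997, -0.0, -0.0]
force: [-1.0, 0.7, -0.0]
width: 0.0294
finger_force: 54.9
```

{"name": "carry_out", "arguments": {
  "plan": [
    [[0,0.2,0.03,-0.05,0],[0,0.59,0.1,-0.05,0],[0,1.18,0.19,-0.05,0],[0,1.78,0.29,-0.05,0],[0,2.37,0.39,-0.05,0],[0,2.96,0.49,-0.05,0],[0,3.55,0.58,-0.05,0],[0,4.14,0.68,-0.05,0],[0,4.54,0.74,-0.05,0],[0,4.74,0.78,-0.05,0],[0,4.74,0.78,-0.05,0]]
  ]
}}

```text
time_s: 4.08
position: [0.459, 0.0851, 0.2537]
eef_rot: [-0.08, 0.997, -0.0, 0.0]
force: [-0.5, 0.7, 7.3]
width: 0.0296
finger_force: 54.9
```

```bash
python3 - <<'E'
from h import *
a=save('top','t3.png');b=save('side','s3.png')
o=robot.get_obs();print(o['time_s'],o['position'],o['force'],o['moment'])
cv2.imwrite('pics/c3.png',np.hstack([cv2.resize(a[150:290,180:290,::-1],None,fx=3.3,fy=3.3),cv2.resize(b[150:290,200:330,::-1],None,fx=3.3,fy=3.3)]))
E
```

```text
4.1833 [0.45887371 0.08513814 0.25370024] [-0.6531314   0.31675704  6.58210145] [0.09423323 0.06730393 0.04131181]
```

View pics/c3.png

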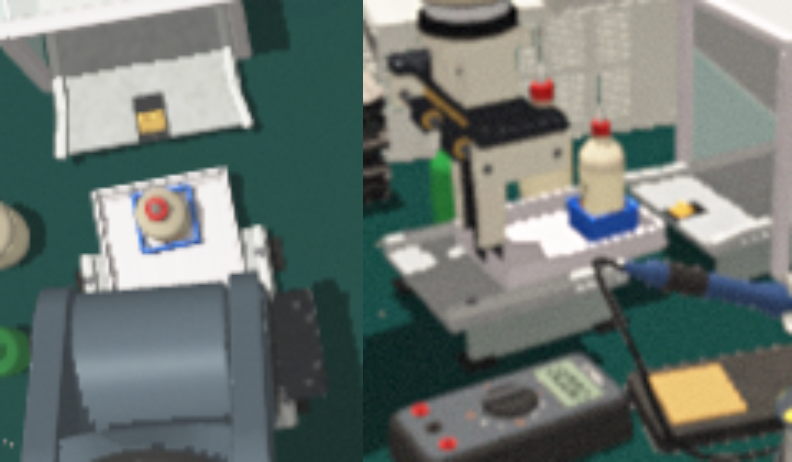

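Crop: left shows the tray front at (161,179) heading squarely for the bay lip, with its middle at (155,143). Right shows the tray level and the bottle upright. The down force is about 7 N, so I'll go across the gap.

{"name": "carry_out", "arguments": {
  "plan": [
    [[0,0.3,0.05,0,0],[0,0.89,0.15,0,0],[0,1.48,0.24,0,0],[0,2.07,0.34,0,0],[0,2.66,0.44,0,0],[0,3.25,0.53,0,0],[0,3.84,0.63,0,0],[0,4.43,0.73,0,0],[0,4.93,0.81,0,0],[0,5.13,0.84,0,0],[0,5.13,0.84,0,0]]
  ]
}}

```text
time_s: 5.1
position: [0.5102, 0.0936, 0.2537]
eef_rot: [-0.08, 0.997, -0.0, 0.0]
force: [-0.9, -0.1, 7.7]
width: 0.0295
finger_force: 54.9
```

```bash
python3 - <<'E'
from h import *
a=save('top','t4.png');b=save('side','s4.png')
o=robot.get_obs();print(o['time_s'],o['position'],o['force'],o['moment'])
cv2.imwrite('pics/c4.png',np.hstack([cv2.resize(a[140:260,180:290,::-1],None,fx=3.6,fy=3.6),cv2.resize(b[160:280,225:335,::-1],None,fx=3.6,fy=3.6)]))
E
```

```text
5.2 [0.5101292  0.09352774 0.2537205 ] [0.84497054 0.01250385 5.45649394] [ 0.058871    0.10977556 -0.01024245]
```

View pics/c4.png

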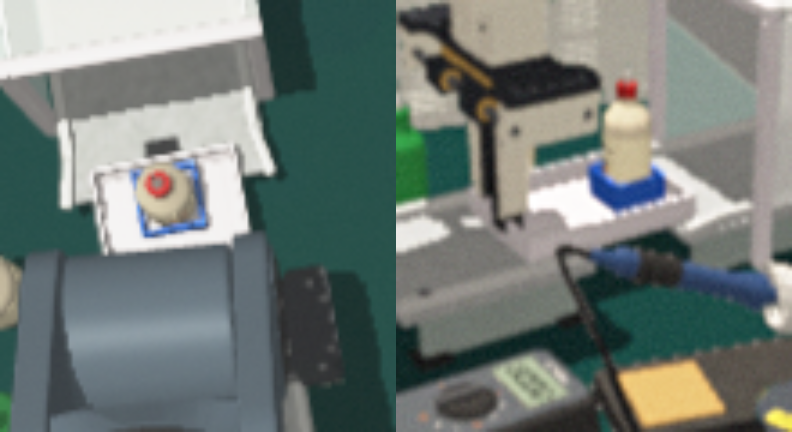

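The tray front is on the bay's deck: in the left crop its front edge at (168,163) lies just before the catch slot at (161,146). It is level and the bottle is upright. I'll slide on.

{"name": "carry_out", "arguments": {
  "plan": [
    [[0,0.3,0.05,0,0],[0,0.89,0.15,0,0],[0,1.48,0.24,0,0],[0,2.07,0.34,0.01,0],[0,2.66,0.44,0.02,0],[0,3.25,0.53,0.03,0],[0,3.84,0.62,0.04,0],[0,4.43,0.72,0.04,0],[0,5.02,0.81,0.04,0],[0,5.61,0.91,0.04,0],[0,5.9,0.95,0.04,0],[0,5.9,0.95,0.04,0]]
  ]
}}

```text
time_s: 6.2
position: [0.5695, 0.1031, 0.2536]
eef_rot: [-0.08, 0.997, 0.0, 0.001]
force: [3.2, 1.0, 0.1]
width: 0.0295
finger_force: 54.9
```

{"name": "carry_out", "arguments": {
  "plan": [
    [[0,0.3,0.05,0,0],[0,0.89,0.14,0,0],[0,1.48,0.24,0,0],[0,2.07,0.33,0,0],[0,2.66,0.43,0,0],[0,3.25,0.52,0,0],[0,3.84,0.61,0,0],[0,4.43,0.71,0,0],[0,4.9,0.78,0,0],[0,5.1,0.82,0,0],[0,5.1,0.82,0,0]]
  ]
}}

```text
time_s: 7.12
position: [0.6203, 0.1113, 0.2538]
eef_rot: [-0.08, 0.997, 0.0, 0.0]
force: [0.7, -0.0, 2.5]
width: 0.0293
finger_force: 54.9
```

```bash
python3 - <<'E'
from h import *
a=save('top','t5.png');b=save('side','s5.png')
o=robot.get_obs();print(o['time_s'],o['position'],o['force'],o['moment'])
cv2.imwrite('pics/c5.png',np.hstack([cv2.resize(a[120:240,180:290,::-1],None,fx=3.6,fy=3.6),cv2.resize(b[140:260,255:365,::-1],None,fx=3.6,fy=3.6)]))
E
```

```text
7.2167 [0.62010206 0.11122707 0.25377173] [ 1.26441786 -0.54375748  2.27059937] [ 0.07663935 -0.27027866 -0.00223764]
```

View pics/c5.png

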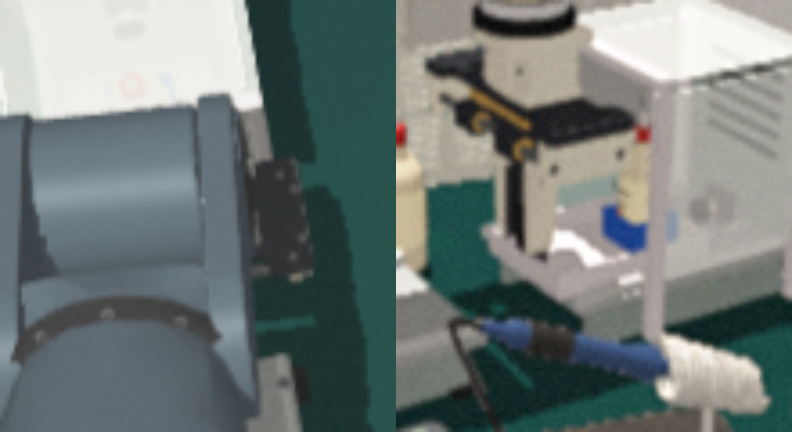

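Crop: the tray is about half into the bay, level, with the bottle upright. The forces are small and the gripper is still short of the bar. I'll move 0.9 cm further while gripped, then release, back off and push from behind with shut fingers, since an upright gripper still gripping the block would meet the bar.

{"name": "carry_out", "arguments": {
  "plan": [
    [[0,0.3,0.05,0,0],[0,0.7,0.11,0,0],[0,0.9,0.14,0,0],[0,0.9,0.14,0,0],[0.6,0.9,0.14,0,0],[0.6,0.9,0.14,0,0],[0.6,0.9,0.14,0,0],[0.6,0.9,0.14,0,0],[0.6,0.9,0.14,0,0],[0.6,0.9,0.14,0,0],[0.6,0.9,0.14,0,0]]
  ]
}}

```text
time_s: 8.13
position: [0.6288, 0.1126, 0.2536]
eef_rot: [-0.08, 0.997, -0.0, -0.0]
force: [0.4, 0.1, 0.3]
width: 0.0558
finger_force: 0.0
```

{"name": "carry_out", "arguments": {
  "plan": [
    [[0.6,-0.5,-0.08,0,0],[0.6,-1.5,-0.24,0,0],[0.6,-2.5,-0.4,0,0],[0,-2.5,-0.4,-0.6,0],[0,-2.5,-0.4,-1.4,0],[0,-2.5,-0.4,-1.7,0],[0,-2.5,-0.4,-1.7,0],[0,-2.5,-0.4,-1.7,0],[0,-2.5,-0.4,-1.7,0],[0,-2.5,-0.4,-1.7,0],[0,-2.5,-0.4,-1.7,0],[0,-2.5,-0.4,-1.7,0]]
  ],
  "newtons": 20
}}

```text
time_s: 9.13
position: [0.6039, 0.1086, 0.2368]
eef_rot: [-0.08, 0.997, 0.0, 0.0]
force: [0.4, -0.0, 0.6]
width: 0.0021
finger_force: 0.0
```

```bash
python3 - <<'E'
from h import *
b=save('side','s6.png')
o=robot.get_obs();print(o['time_s'],o['position'],o['force'],o['width'])
cv2.imwrite('pics/c6.png',cv2.resize(b[150:260,250:370,::-1],None,fx=5.4,fy=5.4,interpolation=2))
E
```

```text
9.1833 [0.60383781 0.10860124 0.23675676] [ 0.79348839 -0.20781438  0.07292227] 0.0009977654460016996
```

View pics/c6.png

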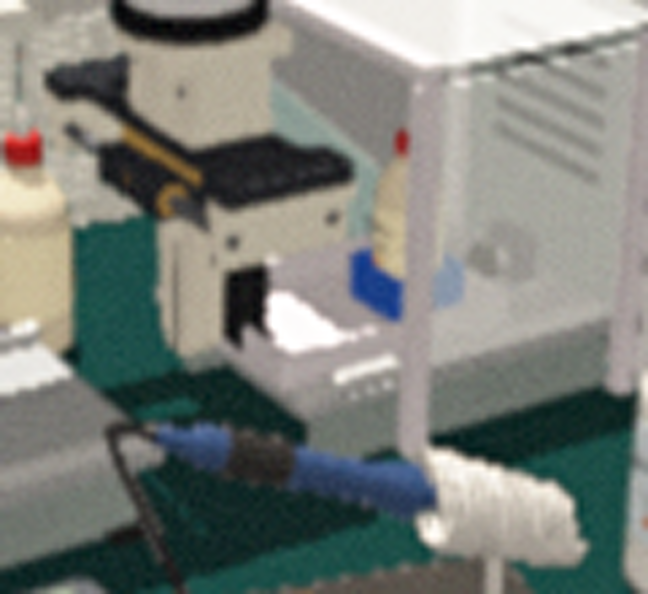

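Crop: the shut fingers stand just behind the tray's rear, at (200,330). The block is at (247,300) and the bottle is upright. Now I'll push slowly, watching the force.

{"name": "carry_out", "arguments": {
  "plan": [
    [[0,0.3,0.05,0,0],[0,0.6,0.1,0,0],[0,0.9,0.14,0,0],[0,1.1,0.18,0,0],[0,1.3,0.21,0,0],[0,1.5,0.24,0,0],[0,1.7,0.27,0,0],[0,1.9,0.3,0,0],[0,2.1,0.34,0,0],[0,2.2,0.35,0,0]]
  ]
}}

```text
time_s: 10.02
position: [0.626, 0.1121, 0.2366]
eef_rot: [-0.08, 0.997, 0.0, -0.0]
force: [-2.0, 0.6, 2.5]
width: 0.0005
finger_force: 1.3
```

{"name": "carry_out", "arguments": {
  "plan": [
    [[0,0.1,0.02,0,0],[0,0.2,0.03,0,0],[0,0.3,0.05,0,0],[0,0.4,0.06,0,0],[0,0.4,0.06,0,0]]
  ]
}}

```text
time_s: 10.43
position: [0.63, 0.1127, 0.2366]
eef_rot: [-0.08, 0.997, 0.0, 0.0]
force: [0.3, -0.8, -0.9]
width: 0.0005
finger_force: 0.3
```

{"name": "carry_out", "arguments": {
  "plan": [
    [[0,0.1,0.02,0,0],[0,0.2,0.03,0,0],[0,0.2,0.03,0,0]]
  ]
}}

```text
time_s: 10.68
position: [0.632, 0.113, 0.2366]
eef_rot: [-0.08, 0.997, 0.0, 0.0]
force: [-0.3, -0.1, -2.2]
width: 0.0005
finger_force: 0.4
```

{"name": "carry_out", "arguments": {
  "plan": [
    [[0,0.1,0.02,0,0],[0,0.2,0.03,0,0],[0,0.2,0.03,0,0]]
  ]
}}

```text
time_s: 10.93
position: [0.6337, 0.1133, 0.2366]
eef_rot: [-0.08, 0.997, -0.0, -0.0]
force: [-3.7, -0.2, 1.5]
width: 0.0008
finger_force: 2.2
```

```bash
python3 - <<'E'
from h import *
b=save('side','s7.png')
o=robot.get_obs();print(o['time_s'],o['position'],o['force'],o['moment'])
E
```

```text
10.9833 [0.63372317 0.11326273 0.23661243] [-3.96150286 -0.52777529  1.36241728] [-0.07976844  0.57925523  0.01558668]
```

Buffer felt: −3.9 N at tip height, by the moment. About 3–4 mm more to go.

{"name": "carry_out", "arguments": {
  "plan": [
    [[0,0.1,0.02,0,0],[0,0.2,0.03,0,0],[0,0.2,0.03,0,0]]
  ]
}}

```text
time_s: 11.23
position: [0.6356, 0.1135, 0.2366]
eef_rot: [-0.08, 0.997, -0.0, -0.001]
force: [-6.6, -1.7, 4.3]
width: 0.0004
finger_force: 3.1
```

{"name": "carry_out", "arguments": {
  "plan": [
    [[0,0.1,0.02,0,0],[0,0.2,0.03,0,0],[0,0.2,0.03,0,0]]
  ]
}}

```text
time_s: 11.48
position: [0.6374, 0.1138, 0.2366]
eef_rot: [-0.08, 0.997, -0.0, -0.001]
force: [-8.7, -1.1, 3.7]
width: 0.0004
finger_force: 4.1
```

```bash
python3 - <<'E'
from h import *
b=save('side','s8.png')
o=robot.get_obs();print(o['time_s'],o['position'],o['force'],o['moment'])
E
```

```text
11.5333 [0.63740856 0.11382138 0.23660101] [-7.73071947 -2.36901644  4.15825371] [-0.13452397  1.10988348  0.01361902]
```

{"name": "carry_out", "arguments": {
  "plan": [
    [[0,0.1,0.02,0,0],[0,0.1,0.02,0,0],[0,0.1,0.02,0,0]]
  ]
}}

```text
time_s: 11.78
position: [0.6383, 0.114, 0.2366]
eef_rot: [-0.08, 0.997, -0.0, -0.001]
force: [-8.2, -1.8, 4.9]
width: 0.0007
finger_force: 4.5
```

{"name": "carry_out", "arguments": {
  "plan": [
    [[0,-0.1,-0.02,0,0],[0,-0.2,-0.03,0,0],[0,-0.3,-0.05,0,0],[0,-0.3,-0.05,0,0],[0,-0.3,-0.05,0,0]]
  ]
}}

```text
time_s: 12.2
position: [0.636, 0.1136, 0.2368]
eef_rot: [-0.08, 0.997, 0.0, 0.0]
force: [-0.5, -0.6, -0.1]
width: 0.0006
finger_force: 0.0
```

```bash
python3 - <<'E'
from h import *
for _ in range(2):
    b=save('side','s9.png')
    o=robot.get_obs();print(o['time_s'],o['position'],o['force'],o['moment'])
E
```

```text
12.25 [0.63597123 0.11361073 0.23676722] [0.16587013 0.2727468  0.10129052] [ 0.06332541 -0.04917294  0.00371234]
12.3 [0.63593755 0.11363611 0.23673485] [-0.36915983  0.09205927  0.64742662] [0.03010169 0.00274409 0.0354442 ]
```

The force is zero at x = 0.636, where it had been −6.6 N on the way in, so the catch holds the tray. I'll back away and check.

{"name": "carry_out", "arguments": {
  "plan": [
    [[0,-1,-0.16,0,0],[0,-3,-0.5,0,0],[0,-6,-1,0.5,0],[0,-9,-1.5,3,0],[0,-12,-2,6,0],[0,-15,-2.4,9,0],[0,-19,-3,12,0],[0,-23,-3.6,12,0],[0,-27,-4.2,12,0],[0,-30,-5,12,0],[0,-30,-5,12,0],[0,-30,-5,12,0]]
  ]
}}

```text
time_s: 13.3
position: [0.3349, 0.0634, 0.3572]
eef_rot: [-0.08, 0.997, -0.0, 0.001]
force: [0.6, -0.4, 0.4]
width: 0.0003
finger_force: 0.0
```

```bash
python3 - <<'E'
from h import *
a=save('top','t10.png');b=save('side','s10.png')
o=robot.get_obs();print(o['time_s'],o['position'],o['force'])
cv2.imwrite('pics/c10.png',np.hstack([cv2.resize(a[85:205,160:270,::-1],None,fx=3.6,fy=3.6,interpolation=2),cv2.resize(b[140:260,265:375,::-1],None,fx=3.6,fy=3.6,interpolation=2)]))
E
```

```text
13.4 [0.33668511 0.06365166 0.35713952] [ 0.41708571  0.00986781 -0.5019427 ]
```

View pics/c10.png

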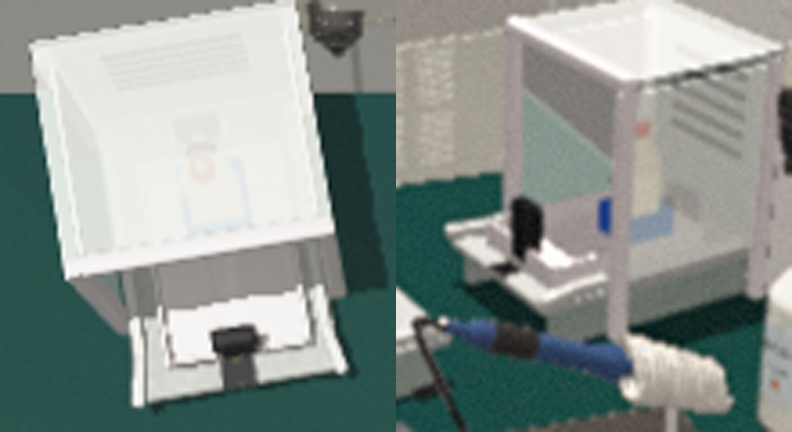

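This shows the tray flat in the bay and the bottle upright, with the block at (237,340). But no brass is visible at the slot (237,375). I've also gone one over the 10-picture limit, so I'll check by numbers only.

```bash
python3 - <<'E'
from h import *
t0=cv2.imread('pics/top0.png').astype(int);t=cv2.imread('pics/t10.png').astype(int);s=cv2.imread('pics/s10.png').astype(int);s0=cv2.imread('pics/side0.png').astype(int)
print('top col 226, rows 176-196: then | now (BGR)')
for r in range(176,197): print(r,t0[r,226],t[r,226],t[r,223],t[r,229],t[r,216])
m=((t.max(2)<75)*255).astype(np.uint8);w=np.zeros_like(m);w[172:184,215:236]=m[172:184,215:236]
c=max(cv2.findContours(w,0,1)[0],key=cv2.contourArea);r=cv2.minAreaRect(c);print(r,c.reshape(-1,2).min(0),c.reshape(-1,2).max(0))
for n,im in(('then',s0),('now',s)):
    b=(im[:,:,2]-im[:,:,0]>45);b[:200]=0;b[225:]=0;b[:,:280]=0;b[:,315:]=0;print(n,np.argwhere(b)[:,::-1].tolist()[:40])
E
```

```text
top col 226, rows 176-196: then | now (BGR)
176 [203 211 210] [54 53 54] [76 77 77] [52 52 52] [243 244 245]
177 [194 201 200] [64 63 63] [61 62 61] [62 61 61] [243 244 245]
178 [140 144 144] [74 73 73] [72 72 71] [67 67 67] [243 244 245]
179 [70 70 70] [65 65 65] [71 71 71] [55 54 55] [243 244 245]
180 [72 73 73] [46 46 45] [56 56 56] [39 40 39] [243 244 245]
181 [70 71 70] [34 34 33] [39 37 36] [34 34 35] [243 244 245]
182 [70 71 71] [31 32 32] [31 30 31] [34 35 33] [243 244 245]
183 [ 71 102 118] [50 50 52] [35 34 35] [67 68 69] [244 244 245]
184 [110 198 225] [71 83 89] [51 52 53] [81 83 82] [216 218 221]
185 [116 208 234] [73 83 89] [70 70 71] [76 76 76] [122 124 127]
186 [102 182 220] [73 74 74] [73 74 74] [71 72 72] [180 186 185]
187 [103 184 221] [75 76 75] [75 75 75] [73 74 75] [212 217 216]
188 [100 179 218] [74 75 74] [74 75 74] [73 73 74] [209 216 214]
189 [ 90 148 179] [74 74 74] [74 74 73] [75 75 75] [210 216 214]
190 [ 78  98 108] [74 74 74] [75 75 75] [75 75 75] [208 215 214]
191 [79 79 79] [81 83 82] [73 74 72] [70 72 65] [208 215 214]
192 [66 68 62] [66 68 61] [72 73 66] [57 61 43] [211 216 215]
193 [50 55 29] [52 56 30] [58 62 46] [67 72 38] [162 168 164]
194 [66 72 37] [69 74 38] [65 71 35] [76 82 41] [76 79 69]
195 [74 80 41] [74 81 40] [75 82 40] [76 83 42] [50 52 31]
196 [72 79 37] [76 83 42] [74 82 40] [75 82 41] [67 71 36]
((225.0, 179.5), (7.0, 12.0), 90.0) [219 176] [231 183]
then [[295, 211], [296, 211], [297, 211], [298, 211], [293, 212], [294, 212], [295, 212], [296, 212], [297, 212], [298, 212], [299, 212], [293, 213], [294, 213], [295, 213], [296, 213], [297, 213], [298, 213], [299, 213], [300, 213], [293, 214], [294, 214], [295, 214], [296, 214], [297, 214], [298, 214], [299, 214], [294, 215], [295, 215], [296, 215], [297, 215], [298, 215]]
now []
```

```bash
python3 - <<'E'
from h import *
for k in (6,7,8,9,10):
    s=cv2.imread(f'pics/s{k}.png').astype(np.float32)
    b=np.clip(s[:,:,0]-s[:,:,2]-40,0,None);b[:190]=0;b[225:]=0;b[:,:305]=0;b[:,360:]=0
    y,x=np.indices(b.shape);r=np.clip(s[:,:,2]-s[:,:,0]-40,0,None);r[:165]=0;r[185:]=0;r[:,:325]=0;r[:,345:]=0
    print(k,'blue',(b*x).sum()/b.sum(),(b*y).sum()/b.sum(),b.sum(),'red',(r*x).sum()/r.sum(),(r*y).sum()/r.sum())
print('block',plane('top',225.3,177.7,.095))
print(tri((225,180),(225,180))[1]>0, [robot.get_obs()['time_s']])
# new still: is the tray settled?
a=cv2.imread('pics/s10.png').astype(int);n=save('side','s11.png')[:,:,::-1].astype(int);print(np.abs(a-n)[200:240,280:330].max())
E
```

```text
6 blue 319.0230456394035 202.62245820153638 4426.0 red 325.0 176.0
7 blue 321.92194627470855 199.9888494678155 1973.0 red 332.45238095238096 175.8095238095238
8 blue 322.531914893617 199.32712765957447 1504.0 red 333.23809523809524 175.57142857142858
9 blue 322.5255878284924 199.35892116182572 1446.0 red 333.22 175.6
10 blue 322.5423220973783 199.34756554307117 1335.0 red 333.19565217391306 175.54347826086956
block [0.6522829  0.11391079 0.095     ]
True [13.4]
17
```

Between s8, s9 and s10 the tray did not move, so it is held against the buffer. But the catch looks jammed low against the tray's rear edge. I'll go back, push 2–3 mm further so it springs free, then ease off.

{"name": "carry_out", "arguments": {
  "plan": [
    [[0,4,0.8,0,0],[0,8,1.5,0,0],[0,11.5,2.1,0,0],[0,15,2.6,-3,0],[0,18,3,-6,0],[0,21,3.5,-9,0],[0,24,4,-11.5,0],[0,26,4.3,-12,0],[0,28,4.67,-12,0],[0,29,4.84,-12,0],[0,29.5,4.92,-12,0],[0,29.5,4.92,-12,0]]
  ]
}}

```text
time_s: 14.45
position: [0.6317, 0.113, 0.2356]
eef_rot: [-0.08, 0.997, -0.0, -0.0]
force: [-0.9, -0.1, -0.1]
width: 0.0005
finger_force: 0.0
```

{"name": "carry_out", "arguments": {
  "plan": [
    [[0,0.2,0.03,0,0],[0,0.4,0.06,0,0],[0,0.6,0.09,0,0],[0,0.7,0.11,0,0],[0,0.8,0.13,0,0],[0,0.8,0.13,0,0]]
  ]
}}

```text
time_s: 14.95
position: [0.6382, 0.114, 0.2369]
eef_rot: [-0.08, 0.997, -0.0, -0.001]
force: [-6.8, -2.0, 5.7]
width: 0.0006
finger_force: 3.6
```

```bash
python3 - <<'E'
from h import *
save('side','s12.png')
o=robot.get_obs();print(o['time_s'],o['position'],o['force'],o['moment'])
E
```

```text
15.0 [0.63817761 0.11397838 0.23686992] [-6.23927243 -1.80701465  5.50661265] [-0.1178476   0.91683251  0.00577506]
```

{"name": "carry_out", "arguments": {
  "plan": [
    [[0,0.1,0.02,0,0],[0,0.15,0.02,0,0],[0,0.15,0.02,0,0]]
  ]
}}

```text
time_s: 15.25
position: [0.6394, 0.1142, 0.2369]
eef_rot: [-0.08, 0.997, -0.0, -0.002]
force: [-9.9, -1.7, 8.3]
width: 0.0006
finger_force: 5.1
```

{"name": "carry_out", "arguments": {
  "plan": [
    [[0,0.1,0.02,0,0],[0,0.15,0.02,0,0],[0,0.15,0.02,0,0]]
  ]
}}

```text
time_s: 15.5
position: [0.6407, 0.1144, 0.2369]
eef_rot: [-0.08, 0.997, -0.0, -0.002]
force: [-11.7, -1.1, 9.8]
width: 0.0003
finger_force: 6.0
```

```bash
python3 - <<'E'
from h import *
s=save('side','s13.png')[:,:,::-1].astype(int)
o=robot.get_obs();print(o['time_s'],o['position'],o['force'],o['moment'])
print(np.argwhere((s[:,:,2]-s[:,:,0]>25)[205:222,285:310]).tolist())
E
```

```text
15.55 [0.64073651 0.11437402 0.23687486] [-12.67231358  -2.36325426   8.85549982] [-0.20566503  1.62618344  0.0065106 ]
[[0, 7], [0, 11], [0, 12], [0, 13], [0, 14], [0, 15], [0, 16], [1, 7], [1, 8], [1, 10], [1, 11], [1, 12], [1, 13], [1, 14], [1, 15], [1, 16], [2, 8], [2, 11], [2, 12], [2, 13], [2, 14], [2, 15], [2, 16], [3, 8], [3, 10], [3, 13], [3, 14], [3, 15], [3, 16], [4, 10], [4, 11], [4, 12], [4, 13], [4, 14], [4, 15], [4, 16], [5, 11], [5, 12], [5, 13], [5, 14], [6, 9], [6, 10], [6, 11], [6, 12], [6, 13], [7, 8], [7, 9], [7, 10], [7, 11], [7, 12], [7, 13], [7, 14], [8, 8], [8, 9], [8, 10], [8, 11], [8, 12], [8, 13], [8, 14], [8, 15], [9, 8], [9, 9], [9, 10], [9, 11], [9, 12], [9, 13], [9, 14], [9, 15], [10, 9], [10, 10], [10, 11], [10, 12], [10, 13], [10, 14], [11, 11]]
```

```bash
python3 - <<'E'
from h import *
for f in ('side0','s10','s12','s13'):
    s=cv2.imread(f'pics/{f}.png').astype(int); print(f,(s[:,:,2]-s[:,:,0]>50)[208:218,288:304].sum(), s[212,290:302].tolist())
E
```

```text
side0 29 [[212, 218, 220], [198, 205, 207], [193, 206, 212], [186, 214, 232], [154, 212, 238], [111, 206, 240], [88, 200, 240], [106, 205, 245], [89, 166, 212], [67, 114, 146], [40, 55, 66], [71, 70, 70]]
s10 0 [[219, 223, 226], [205, 210, 214], [202, 207, 210], [192, 200, 202], [179, 185, 189], [131, 136, 138], [97, 101, 107], [115, 113, 123], [117, 117, 127], [87, 88, 96], [82, 81, 89], [129, 130, 139]]
s12 0 [[132, 134, 135], [105, 111, 112], [97, 102, 102], [99, 108, 109], [116, 133, 140], [121, 136, 146], [117, 133, 142], [128, 138, 147], [139, 147, 155], [128, 132, 139], [122, 121, 130], [126, 129, 133]]
s13 19 [[129, 133, 136], [106, 110, 108], [93, 102, 107], [105, 123, 138], [102, 131, 150], [117, 145, 161], [118, 147, 163], [97, 134, 155], [100, 131, 151], [116, 131, 146], [85, 93, 102], [78, 79, 86]]
```

Brass has reappeared in s13 (19 pixels, none before): the catch has sprung up. I'll ease off and back away.

{"name": "carry_out", "arguments": {
  "plan": [
    [[0,-0.1,-0.02,0,0],[0,-0.2,-0.03,0,0],[0,-0.3,-0.05,0,0],[0,-0.4,-0.06,0,0],[0,-0.5,-0.08,0,0],[0,-0.6,-0.1,0,0],[0,-0.8,-0.13,0,0],[0,-1.2,-0.2,0.2,0],[0,-2,-0.33,0.4,0],[0,-4,-0.66,1,0],[0,-7,-1.15,2,0],[0,-10,-1.6,4,0]]
  ]
}}

```text
time_s: 16.55
position: [0.5396, 0.0982, 0.2753]
eef_rot: [-0.08, 0.997, -0.0, -0.002]
force: [0.7, 0.4, 0.3]
width: 0.0002
finger_force: 0.0
```

{"name": "carry_out", "arguments": {
  "plan": [
    [[0,-3,-0.5,2,0],[0,-6,-1,4,0],[0,-9,-1.5,6,0],[0,-12,-2,8,0],[0,-15,-2.5,8,0],[0,-18,-3,8,0],[0,-20,-3.3,8,0],[0,-20,-3.3,8,0],[0,-20,-3.3,8,0]]
  ]
}}

```text
time_s: 17.3
position: [0.3411, 0.0654, 0.357]
eef_rot: [-0.08, 0.997, -0.0, 0.001]
force: [0.1, 0.6, 0.9]
width: 0.0002
finger_force: 0.0
```

```bash
python3 - <<'E'
from h import *
t=save('top','t14.png')[:,:,::-1].astype(int);s=save('side','s14.png')[:,:,::-1].astype(int)
o=robot.get_obs();print(o['time_s'],o['position'],o['force'])
print('brass side',(s[:,:,2]-s[:,:,0]>50)[208:218,288:304].sum(),'top rows',[(r,t[r,226].tolist()) for r in range(180,193)])
for k in (10,14):
    f=cv2.imread(f'pics/s{k}.png').astype(np.float32);b=np.clip(f[:,:,0]-f[:,:,2]-40,0,None);b[:190]=0;b[225:]=0;b[:,:305]=0;b[:,360:]=0
    y,x=np.indices(b.shape);r=np.clip(f[:,:,2]-f[:,:,0]-40,0,None);r[:165]=0;r[185:]=0;r[:,:325]=0;r[:,345:]=0
    print(k,(b*x).sum()/b.sum(),(b*y).sum()/b.sum(),(r*x).sum()/r.sum(),(r*y).sum()/r.sum())
E
```

```text
17.4 [0.34233982 0.06555967 0.35692757] [0.72919662 0.3370239  0.43338128]
brass side 30 top rows [(180, [43, 43, 43]), (181, [39, 40, 40]), (182, [69, 70, 70]), (183, [90, 115, 129]), (184, [116, 199, 226]), (185, [116, 208, 234]), (186, [104, 187, 223]), (187, [105, 188, 224]), (188, [104, 185, 222]), (189, [89, 142, 172]), (190, [76, 85, 88]), (191, [81, 82, 82]), (192, [67, 69, 62])]
10 322.5423220973783 199.34756554307117 333.19565217391306 175.54347826086956
14 322.70746527777777 199.21267361111111 333.32608695652175 175.3913043478261
```

The brass shows fully again in both views (rows 183–189, as at the start). The tray sits just past it and the bottle has not moved relative to the tray. Handing in.

```bash
python3 -c "
from workcell import robot
print(robot.hand_in())"
```

```text
the job is handed in; nothing more can be done
None
```

The job is handed in; no verdict came back. The tray sits in the bay with the catch up behind it, the bottle is in its nest and the gripper is clear, but I viewed 11 pictures against the limit of 10.

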